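# Set the overhead badge camera over the blue badge and take the picture

## Robot

A 7-joint arm with a two-finger parallel gripper is mounted at the origin on a cart in front of the work surface, level with it; the furniture and walls round the work are solid. World frame = base frame: x ahead of the robot, y to its left, z up, the work surface at z = 0. Lengths are in m, angles in rad, forces in N, time in s.
With the tool pointing down it reaches from about 0.425 to 0.8 m from the base axis. Payload 8.3 kg.
Tool frame: the origin (TCP) lies midway between the tips of the shut fingers; the grasp point (between the pads) lies 19 mm behind it; z points along the fingers, y is the line along which they close (so a half turn about z gives the same grasp; the last joint's range is limited). The gripper opens to 85 mm and grips with 20 to 120 N. Pads are 22 mm wide; open, the fingers measure 114 mm over their backs; the gripper's body (76 mm by 85 mm) begins 54 mm behind the grasp point. The pads swing forward as they close: fully open they stand 13 mm farther back than shut.
Start: joints at [-1.372, 0.383, 0.016, 1.37, -0.006, 1.388, -0.046], TCP at [0.162, 0.604, 0.231] pointing down, gripper open.
Joint ranges: [-2.95, 2.95], [-0.25, 2.06], [-1.52, 1.56], [0.18, 2.33], [-1.44, 4.58], [0.02, 2.06], [-3.01, 3.01]. Speed limits (rad/s): [2.39, 2.39, 3.01, 3.01, 3.14, 3.14, 3.14].

## Interface

Orientations are given as [roll, pitch, yaw] about the fixed x, y, z axes, in that order (R = Rz(yaw) Ry(pitch) Rx(roll)).
In Python, from rig import ctrl, cams gives the robot as it stands. The module is installed in compiled form; this text tells all that it offers.
- The arm moves only by the shell command python3 -m crank FILE [FORCE], which reads ROWS from the file FILE. ROWS is a JSON list of rows, 1 to 5 of them, each an object with the fields x, y, z (the shift in shares of the most that a row can go, 1 being 62.5 mm), drx, dry, drz (a rotation vector in normalised numbers (1 is pi rad)), finger_gap (the opening from 0.0 (shut) to 1.0 (fully open)); a field left out counts as zero (the opening has to be given); each row shifts and turns the commanded pose from where the row before left it, along the tool's axes as they then stand; what a row does not reach is not made up. A row lasts 1/8 s, in which the tool goes at most 0.0625 m and 0.188 rad, less where a joint would pass 70% of its speed; a pose out of reach is approached as far as the arm can. The fingers move at their own pace and stop on an object; FORCE is the grip in N (left out, the last holds). Time passes only in rows, so rows that do not move let the fingers close. It prints the time, the measured TCP pose, the force, the opening and the grip force at its end. A shift or turn number past 1, either way, is cut back to 1. Input that does not fit is refused with a message, and nothing moves.
- ctrl.read_state(): the state, without advancing time (a new reading comes with each control period).
- cams.snapshot(name): name is "scene" or "top" or "wrist"; returns the picture (400x640x3 uint8, blue, green, red); there is no depth.
- cams.calibration(name): a dict with "mtx" (3x3 intrinsics, pixels), "view" (4x4, takes a point from world to camera coordinates). Camera axes: x right, y up, looking along -z (the intrinsics and any distortion apply to the point x, -y, -z); pixel columns grow to the right and rows downward; lengths in m; the calibration is good to about 2 mm. A picture is of the moment at which its call begins: read the wrist's pose just before it. calibration takes no time and is no camera call; for the wrist camera it gives the pose at the moment of the call.
- ctrl.close_job(): hands the job in; it is judged then, once.
The state is a dict: "t": time; "joints": joint angles; "qd": joint speeds; "joint_efforts": joint torques, N m; "ee_pos": TCP position; "tool_rot": TCP orientation; "wrist_force": force on the tool from outside, world axes, zero at the start; "wrist_torque": the same for the moment, N m; "grip_width": opening from 0.0 (shut) to 1.0 (fully open); "finger_force": force on a finger pad.
Only numpy, scipy, OpenCV 4.12 (cv2) and the standard library are available. Lean on these libraries where they do the work, as an engineer would, in place of code of your own. Each camera call takes 0.05 s, during which the arm holds its last target. There are 200 camera calls.

## Task

Copy the blue badge: squeeze in the red spring button on the overhead camera's arm, slide the arm sideways until the button pops fully out through the hole over the blue badge, pushing gently and stopping as soon as it catches rather than forcing the arm against the button, and only then gently press the silver shutter button on top of the camera head. Let go, leave the arm locked there, and do not knock over or shove the things standing around.

Things in the scene. Friction and masses are not known exactly. Their poses are not given: they have to be found in the camera images.
- camera_stand: Overhead badge camera, fixed to the worktop: grey board 150 mm (its x) by 330 mm (its y), top of its mat 14 mm up, a column at its -y end. Origin: underside of the board, below the arm. Axes: z up, +y along the arm from column to camera, -x the front. A fixed 18 mm square inner tube runs from the column along +y; its axis is at x = 0, z = 150 mm.
- snap_button: Red domed spring button, 10 mm wide, in the inner tube's front; origin at the dome's tip, axes as the stand's. It stays at the stand's y = -17, z = 150 mm and moves only along x: -18.5 mm = fully out through a hole, 6.5 mm proud of the sleeve (locked); -12 mm = flush with the sleeve's front; about -10.4 mm = in behind its 2 mm wall (free). Spring 1.5 N out to 3.5 N in.
- sleeve: The sliding arm: dark square outer tube 24 by 24 mm, 126 mm long, with the white camera head at its +y end. Origin on its axis behind its middle hole, axes parallel to the stand's. It slides along the stand's y only, 51 mm each way between stops, friction about 4 N. It can be gripped across x from 50 mm on the -y side to 55 mm on the +y side of the origin.
- middle_hole (a point): Centre of the sleeve's middle hole (11.6 mm wide), on its front face 12 mm before its axis; the button stands out here at the start. Pinching tube and button between the pads, front and back, presses it flush; sliding the sleeve then wedges its dome the rest of the way in (10 to 15 N at the hand). Not pressed, it blocks the sleeve. Its neck is weak: load it sideways with no more than 15 N.
- lens (a point): Centre of the camera's lens, 85 mm to the +y side of the sleeve's origin and 37 mm lower; over the gap between the badges at the start. Two more 11.6 mm holes in the sleeve's front lie 31 to 49 mm either side of the middle one, in screwed-on plates set one by one (where is not known). The button pops out when a hole comes over it; above about 40 mm/s a hole can run past it.
- shutter: Silver shutter button, 17 mm in diameter, on top of the camera head straight above the lens, standing 6 mm above its black ring; origin at the centre of its top face, axes as the sleeve's: z = 20.5 mm over the sleeve's origin when up, 16.5 mm fully down. 1.4 N to start, 4.2 N fully down; the picture is taken 3 mm down. It springs back up by itself.
- badge_blue: Laminated badge with blue bands, 86 (its x) by 54 by 1.6 mm, lying fixed on the board's mat under one end of the camera's travel; origin at its centre, underside. The hole that belongs to it puts the lens within about 13 mm of its centre.
- badge_orange: The same with orange bands, under the other end of the travel. Which badge lies nearer the column changes.
- mug: Cream mug, 94 mm tall, about 80 mm across, loose bystander behind the board; origin at its underside.
- glue_stick: Standing glue stick, 26 mm across, 88 mm tall, loose bystander behind the board; origin at its underside.
- stapler: Blue stapler 149 by 38 by 49 mm, loose bystander to the left of the board; origin at its underside.
- clip_tub: Grey round dish of paper clips, 66 mm across, 34 mm tall, loose bystander to the right of the board; origin at its underside.

How it is judged:
On the way, in this order (a step that is already met when the one before it is completed fails the run):
1. the spring button is pressed in behind the sleeve's wall and the arm is free (x of snap_button in the frame of camera_stand above -0.0113 m), for 0.05 s.
2. the button has popped fully out again with the lens over the blue badge (x of snap_button in the frame of camera_stand below -0.0165 m and horizontal distance between lens and badge_blue below 0.016 m), for 0.2 s.
3. the shutter button is pressed down at least 3 mm (z of shutter in the frame of sleeve below 0.0175 m), for 0.05 s.
At the end, for the whole second after the job is handed in: The red button is out through the sleeve's hole (its tip at the stand's x below -16.5 mm), the lens is within 16 mm horizontally of the blue badge's centre, the shutter has been pressed and is up again (under 1 mm), and the arm is at rest (all of step 2 and z of shutter in the frame of sleeve above 0.0195 m and linear speed of sleeve below 0.01 m/s); the robot touches nothing.
It fails at once if the sleeve is forced against the spring button with more than 16 N (contact force between sleeve and snap_button above 16 N).
It fails at once if the shutter is pressed before the arm is locked over the blue badge (z of shutter in the frame of sleeve below 0.018 m and (x of snap_button in the frame of camera_stand above -0.0165 m or horizontal distance between lens and badge_blue above 0.016 m)).
It fails at once if the shutter button is pressed with more than 25 N (contact force between anything else and shutter above 25 N).
It fails at once if a thing standing around is shoved by more than 20 mm (distance of any of mug, glue_stick, stapler, clip_tub from where it was at the start of the episode above 0.02 m).
It also fails if it takes over 48 s, if anything falls off the work surface, if the arm or the gripper's body presses on something with over 40 N, if the wrist force passes 120 N, or if a joint passes its speed limit or range.

## Working session

There is one attempt and no reset: what is moved stays moved. The work goes in short steps, Python scripts to look and compute and a shell command to move; the robot and the scene stay as the last step left them, time stands still between calls to the robot, and variables do not carry over. Pictures are saved under pics/ and viewed, at most 10 in all, crops included, and the job is handed in when it is done.

```bash
mkdir -p pics; python3 - <<'E'
from rig import ctrl,cams
import cv2,numpy as np
s=ctrl.read_state();print(s['t'],s['ee_pos'],s['tool_rot'],s['grip_width'])
for n in("scene","top"):
    im=cams.snapshot(n);cv2.imwrite(f"pics/{n}0.png",im)
    c=cams.calibration(n);np.savez(f"{n}.npz",mtx=c['mtx'],view=c['view']);print(n,c)
E
```

```text
0.0 [0.1615769  0.60323034 0.23028059] [-3.13962662e+00  2.82978920e-05  2.87985892e+00] 1.0003265464746778
scene {'mtx': array([[366.34393065,   0.        , 319.24889732],
       [  0.        , 366.34393065, 188.59100722],
       [  0.        ,   0.        ,   1.        ]]), 'view': array([[-0.88359012, -0.46817947,  0.0087457 ,  0.45078788],
       [ 0.27996783, -0.51322493,  0.81130647, -0.29426475],
       [-0.37534852,  0.71931089,  0.58455567, -0.65971433],
       [ 0.        ,  0.        ,  0.        ,  1.        ]])}
top {'mtx': array([[380.52720857,   0.        , 313.60990458],
       [  0.        , 380.52720857, 203.48635087],
       [  0.        ,   0.        ,   1.        ]]), 'view': array([[ 9.11522469e-02, -9.95836816e-01, -5.51311887e-04,
        -1.44944663e-01],
       [ 9.73872087e-01,  8.90260808e-02,  2.08919879e-01,
        -6.03449526e-01],
       [-2.08001026e-01, -1.95804237e-02,  9.77932605e-01,
        -8.56549362e-01],
       [ 0.00000000e+00,  0.00000000e+00,  0.00000000e+00,
         1.00000000e+00]])}
```

View pics/scene0.png

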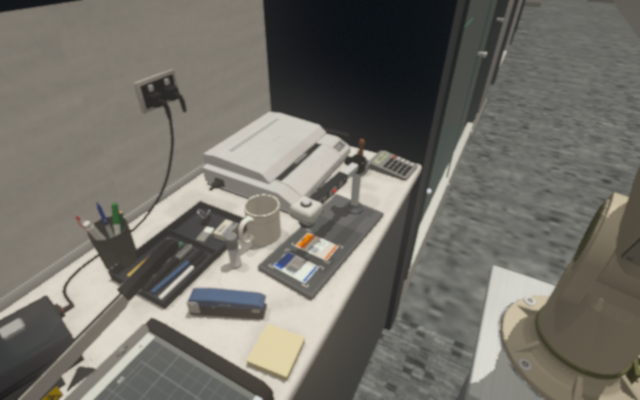

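View pics/top0.png

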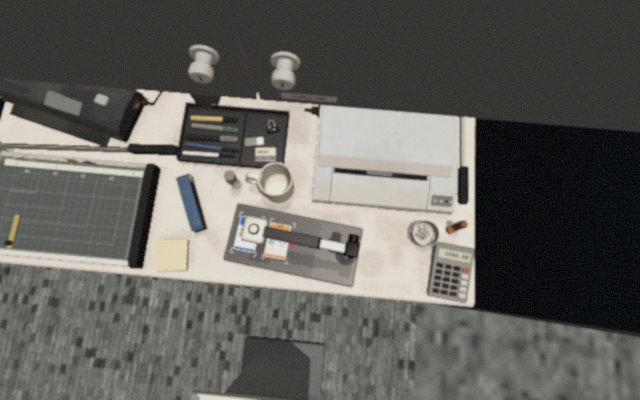

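```bash
cat > h.py <<'E'
import numpy as np,cv2
def cal(n):
    c=np.load(n+'.npz');return c['mtx'],c['view']
def ray(n,px):
    K,V=cal(n);R=V[:3,:3];o=-R.T@V[:3,3]
    x=(px[0]-K[0,2])/K[0,0];y=(px[1]-K[1,2])/K[1,1]
    return o,R.T@np.array([x,-y,-1.])
def onz(n,px,z):
    o,d=ray(n,px);return o+d*(z-o[2])/d[2]
def proj(n,p):
    K,V=cal(n);q=V[:3,:3]@np.asarray(p)+V[:3,3]
    return np.array([K[0,2]+K[0,0]*q[0]/-q[2],K[1,2]+K[1,1]*-q[1]/-q[2]])
E
python3 - <<'E'
import cv2,numpy as np
from h import *
a=cv2.imread('pics/top0.png')[195:295,215:375];b=cv2.imread('pics/scene0.png')[140:300,250:400]
cv2.imwrite('pics/c1.png',cv2.resize(a,None,fx=5,fy=5,interpolation=cv2.INTER_CUBIC))
cv2.imwrite('pics/c2.png',cv2.resize(b,(560,597),interpolation=cv2.INTER_CUBIC))
for p in[(239,205),(363,222),(353,286),(225,262)]:print(onz('top',p,.012))
E
```

```text
[0.60384504 0.10116916 0.012     ]
[ 0.58880736 -0.21718026  0.012     ]
[ 0.42855493 -0.20299902  0.012     ]
[0.45761767 0.11666829 0.012     ]
```

View pics/c1.png

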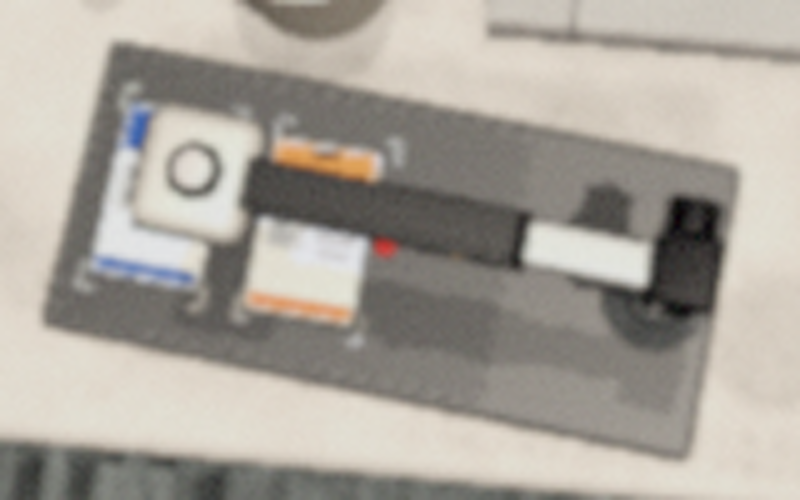

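View pics/c2.png

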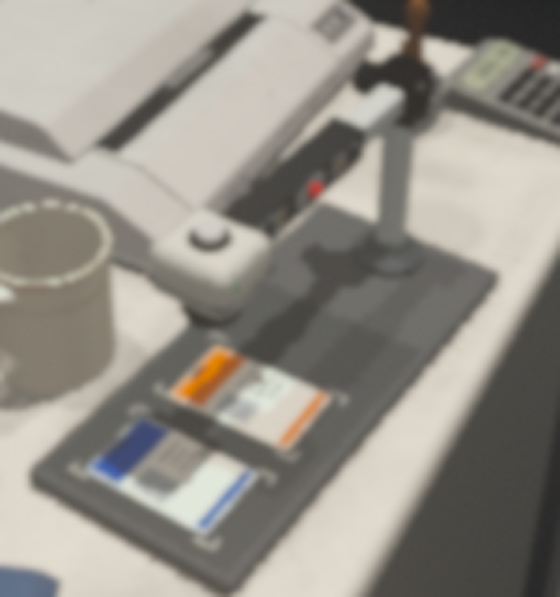

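```bash
python3 - <<'E'
from h import *
T=lambda u,v:(215+(u+.0)/5,195+v/5)
S=lambda u,v:(250+u/3.733,140+v/3.733)
C=np.array([onz('top',T(*p),.013) for p in[(113,43),(738,168),(688,458),(45,322)]])
print(C, [np.linalg.norm(C[i]-C[i-1]) for i in range(4)])
cen=C.mean(0)
yd=(C[0]-C[1])+(C[3]-C[2]);yd/=np.linalg.norm(yd);print('yaw',np.degrees(np.arctan2(-yd[0],yd[1])),cen)
xd=np.array([yd[1],-yd[0],0])
sh=onz('top',T(194,168),.1705);bt=onz('top',T(388,250),.150)
sh2=onz('scene',S(210,234),.1705);bt2=onz('scene',S(315,188),.150)
print('shutter',sh,sh2,'btn',bt,bt2)
for a,b in((sh,bt),(sh2,bt2)):
  print((a-b)@yd,(a-b)@xd)
B=np.array([onz('scene',S(*p),.0155) for p in[(145,418),(258,470),(205,530),(90,465)]])
print(B,[np.linalg.norm(B[i]-B[i-1]) for i in range(4)],B.mean(0))
B2=[onz('top',T(*p),.0155) for p in[(130,103),(92,268),(203,283)]];print((B2[0]+B2[2])/2,B2)
print('travel',(B.mean(0)-sh)@yd,((B2[0]+B2[2])/2-sh)@yd,[(B.mean(0)-sh)@xd])
E
```

```text
[[ 0.60695445  0.10499432  0.013     ]
 [ 0.57174463 -0.21714092  0.013     ]
 [ 0.42703187 -0.20202607  0.013     ]
 [ 0.46367693  0.11979021  0.013     ]] [np.float64(0.14403945820945502), np.float64(0.3240537587808194), np.float64(0.14549996429958054), np.float64(0.3238959375307037)]
yaw -6.3669712516771035 [ 0.51735197 -0.04859562  0.013     ]
shutter [0.52623088 0.02876288 0.1705    ] [0.52222266 0.03578153 0.1705    ] btn [ 0.50137516 -0.05466141  0.15      ] [ 0.50303673 -0.05430082  0.15      ]
0.0856661322814489 0.015450990732388155
0.09165437488113794 0.009077810713763103
[[0.56673799 0.0413327  0.0155    ]
 [0.48647843 0.04564944 0.0155    ]
 [0.49175662 0.09890911 0.0155    ]
 [0.57503562 0.08906762 0.0155    ]] [np.float64(0.04845072627157087), np.float64(0.08037556458154779), np.float64(0.05352056877362813), np.float64(0.0838584903049771)] [0.53000217 0.06873972 0.0155    ]
[0.53309044 0.06777004 0.0155    ] [array([0.57644615, 0.09174396, 0.0155    ]), array([0.49207878, 0.09965539, 0.0155    ]), array([0.48973473, 0.04379612, 0.0155    ])]
travel 0.04014848091223144 0.03952726708367824 [np.float64(-0.0006852460839329975)]
```

Careful with the scale: shifts go in shares of 62.5 mm and turns go in shares of pi rad. That gives: -0.055 m is -0.88, -0.007 m is -0.112, 0.0947 rad / 3.1416 = 0.0301.

```bash
for i in 1 2 3; do :; done
echo '[{"x":-0.88, "y":-0.112, "drz":0.0301, "finger_gap":1}, {"x":-0.88, "y":-0.112, "drz":0.0301, "finger_gap":1}, {"x":-0.88, "y":-0.112, "drz":0.0301, "finger_gap":1}, {"x":-0.88, "y":-0.112, "drz":0.0301, "finger_gap":1}, {"x":-0.88, "y":-0.112, "drz":0.0301, "finger_gap":1}]' > mv.in && python3 -m crank mv.in 25
echo '[{"x":-0.88, "y":-0.112, "drz":0.0301, "finger_gap":1}, {"x":-0.88, "y":-0.112, "drz":0.0301, "finger_gap":1}, {"x":-0.88, "y":-0.112, "drz":0.0301, "finger_gap":1}, {"x":-0.88, "y":-0.112, "drz":0.0301, "finger_gap":1}, {"x":-0.88, "y":-0.112, "drz":0.0301, "finger_gap":1}]' > mv.in && python3 -m crank mv.in
echo '[{"x":-0.8, "y":-0.112, "drz":0.0301, "finger_gap":1}, {"x":-0.8, "y":-0.112, "drz":0.0301, "finger_gap":1}, {"x":-0.8, "y":-0.112, "drz":0.0301, "finger_gap":1}, {"x":-0.8, "y":-0.112, "drz":0.0301, "finger_gap":1}, {"x":-0.8, "y":-0.112, "drz":0.0301, "finger_gap":1}]' > mv.in && python3 -m crank mv.in
echo '[{"finger_gap":1}, {"finger_gap":1}]' > mv.in && python3 -m crank mv.in
cat >> h.py <<'E'
from scipy.spatial.transform import Rotation as Ro
def rel(s,tgt,yaw):
    R=Ro.from_euler('xyz',s['tool_rot']);D=Ro.from_euler('xyz',[np.pi,0,yaw])
    return R.inv().apply(np.array(tgt)-s['ee_pos']),(R.inv()*D).as_rotvec()
E
python3 - <<'E'
from rig import ctrl,cams
from h import *
s=ctrl.read_state();print(s['t'],s['ee_pos'],s['tool_rot'],s['joints'])
print(rel(s,[.519,-.056,.200],np.pi/2-np.radians(6.4)))
c=cams.calibration('wrist');im=cams.snapshot('wrist');cv2.imwrite('pics/w0.png',im)
np.savez('wrist.npz',mtx=c['mtx'],view=c['view'])
E
```

```text
t: 0.72
ee_pos: [0.3931, 0.4522, 0.2307]
tool_rot: [-3.141, 0.0, 2.403]
wrist_force: [1.2, 0.6, -0.9]
grip_width: 1.003
finger_force: 0.0
t: 1.35
ee_pos: [0.5287, 0.2134, 0.2308]
tool_rot: [-3.141, 0.0, 1.93]
wrist_force: [1.1, -0.8, -0.5]
grip_width: 0.997
finger_force: 0.0
t: 1.98
ee_pos: [0.5362, -0.0365, 0.2309]
tool_rot: [-3.141, 0.0, 1.456]
wrist_force: [0.5, 0.1, 0.5]
grip_width: 1.002
finger_force: 0.0
t: 2.22
ee_pos: [0.5366, -0.0342, 0.231]
tool_rot: [-3.141, -0.0, 1.46]
wrist_force: [-0.2, 0.5, -0.1]
grip_width: 1.003
finger_force: 0.0
2.225 [ 0.53659086 -0.03423613  0.23103626] [-3.14106831e+00 -4.40574274e-04  1.46009543e+00] [-0.51781659  0.2133708   0.61689288  1.634809   -0.12681245  1.33421934
  0.00753017]
(array([-0.02358767, -0.01506255,  0.03103378]), array([-0.00052456, -0.00044031,  0.00100029]))
```

View pics/w0.png

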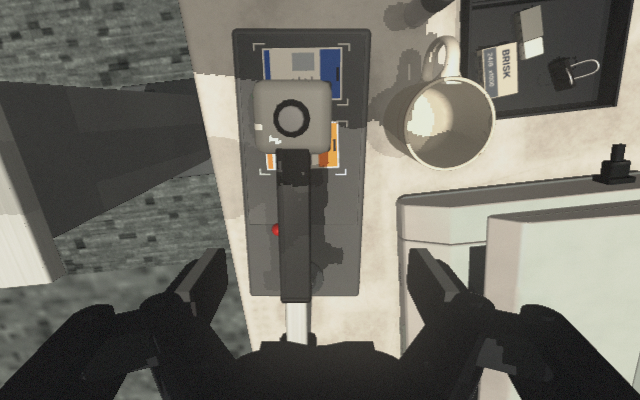

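The wrist view shows the red button at (276,230), the shutter at (291,118), and the sleeve's edges at columns 279–309; blue badge at the far (+y) end.

```bash
python3 - <<'E'
from rig import ctrl
from h import *
im=cv2.imread('pics/w0.png');h=cv2.cvtColor(im,cv2.COLOR_BGR2HSV)
m=(((h[...,0]<6)|(h[...,0]>172))&(h[...,1]>150)&(h[...,2]>90));m[:205]=0;m[255:]=0
ys,xs=np.nonzero(m);print('red',len(xs),xs.min(),xs.max(),ys.min(),ys.max())
b=onz('wrist',(xs.mean(),ys.mean()),.150);sh=onz('wrist',(291,118),.1705)
e=[(onz('wrist',(l,r),.162)+onz('wrist',(q,r),.162))/2 for l,q,r in((279,309,165),(281.5,310.5,285))]
w=[np.linalg.norm(onz('wrist',(l,r),.162)-onz('wrist',(q,r),.162)) for l,q,r in((279,309,165),(281.5,310.5,285))]
a=np.radians(6.4);yd=np.array([np.sin(a),np.cos(a),0]);xd=np.array([np.cos(a),-np.sin(a),0])
print('btn',b,'sh',sh,'sh-b',(sh-b)@yd,(sh-b)@xd,'axis',e,w)
d=e[0]-e[1];print(np.degrees(np.arctan2(d[0],d[1])))
o=sh-85.e-3*yd;o2=b+15e-3*xd
print('origin est',o,o2)
E
```

```text
red 57 272 278 224 235
btn [ 0.50183295 -0.05316087  0.15      ] sh [0.52727118 0.03063954 0.1705    ] sh-b 0.0861137297244604 0.015938552095469023 axis [array([ 0.52432947, -0.00152887,  0.162     ]), array([ 0.51324946, -0.09694706,  0.162     ])] [np.float64(0.021014116878341597), np.float64(0.02291016233906243)]
6.623548957095779
origin est [ 0.51779632 -0.05383073  0.1705    ] [ 0.51673947 -0.0548329   0.15      ]
```

To row units: 0.034 m is 0.544, -0.0222 m is -0.3552, 0.003 rad / 3.1416 = 0.001.

```bash
echo '[{"x":-0.3552, "y":-0.2608, "drz":0.001, "finger_gap":1}, {"z":0.544, "finger_gap":1}, {"z":0.544, "finger_gap":1}, {"z":0.544, "finger_gap":1}, {"finger_gap":1}]' > mv.in && python3 -m crank mv.in 25
python3 - <<'E'
from rig import ctrl
s=ctrl.read_state();print(s['ee_pos'],s['tool_rot'],s['wrist_force'])
E
```

```text
t: 2.9
ee_pos: [0.5163, -0.0533, 0.127]
tool_rot: [-3.136, 0.001, 1.459]
wrist_force: [-0.9, 0.8, 1.1]
grip_width: 1.001
finger_force: 0.0
[ 0.51630135 -0.05334367  0.12695889] [-3.13615355e+00  9.48764595e-04  1.45930647e+00] [-0.88556842  0.79793804  1.14702284]
```

To row units: 0.0015 m is 0.024, -0.001 m is -0.016.

```bash
echo '[{"x":-0.016, "y":0.024, "finger_gap":0.6}, {"finger_gap":0.5}, {"finger_gap":0.42}]' > mv.in && python3 -m crank mv.in 25
echo '[{"finger_gap":0.36}, {"finger_gap":0.32}, {"finger_gap":0.25}, {"finger_gap":0.2}, {"finger_gap":0.2}]' > mv.in && python3 -m crank mv.in 25
echo '[{"finger_gap":0.1}, {"finger_gap":0.1}]' > mv.in && python3 -m crank mv.in 25
```

```text
t: 3.28
ee_pos: [0.5197, -0.0562, 0.1303]
tool_rot: [3.141, -0.0, 1.456]
wrist_force: [-2.1, 0.5, 1.4]
grip_width: 0.425
finger_force: 1.0
t: 3.9
ee_pos: [0.5168, -0.056, 0.1292]
tool_rot: [-3.136, -0.001, 1.456]
wrist_force: [-14.5, 2.1, 11.8]
grip_width: 0.28
finger_force: 27.4
t: 4.15
ee_pos: [0.5168, -0.056, 0.1292]
tool_rot: [-3.136, -0.001, 1.456]
wrist_force: [-15.1, 3.1, 12.2]
grip_width: 0.282
finger_force: 27.4
```

To row units: -0.0025 m is -0.04, -0.001 m is -0.016.

```bash
echo '[{"y":-0.04, "z":-0.016, "finger_gap":0.1}, {"finger_gap":0.1}]' > mv.in && python3 -m crank mv.in 25
echo '[{"x":0.016, "finger_gap":0.1}, {"finger_gap":0.1}]' > mv.in && python3 -m crank mv.in 25
```

```text
t: 4.4
ee_pos: [0.5168, -0.056, 0.1294]
tool_rot: [-3.142, 0.001, 1.456]
wrist_force: [4.2, -0.6, -10.9]
grip_width: 0.275
finger_force: 27.5
t: 4.65
ee_pos: [0.5168, -0.056, 0.1294]
tool_rot: [-3.141, 0.002, 1.456]
wrist_force: [4.4, -3.2, -12.3]
grip_width: 0.28
finger_force: 27.3
```

To row units: 0.001 m is 0.016, 0.0005 m is 0.008.

```bash
echo '[{"x":0.016, "y":0.008, "z":0.008, "finger_gap":0.1}, {"finger_gap":0.1}]' > mv.in && python3 -m crank mv.in 25
echo '[{"x":0.008, "finger_gap":0.1}, {"finger_gap":0.1}]' > mv.in && python3 -m crank mv.in 25
echo '[{"x":0.008, "finger_gap":0.1}, {"finger_gap":0.1}]' > mv.in && python3 -m crank mv.in 25
```

```text
t: 4.9
ee_pos: [0.5169, -0.0555, 0.1294]
tool_rot: [-3.14, 0.002, 1.455]
wrist_force: [-1.4, -4.6, -7.5]
grip_width: 0.272
finger_force: 28.3
t: 5.15
ee_pos: [0.5169, -0.0552, 0.1294]
tool_rot: [-3.14, 0.002, 1.455]
wrist_force: [-1.8, -4.9, -6.3]
grip_width: 0.276
finger_force: 28.3
t: 5.4
ee_pos: [0.5169, -0.0547, 0.1294]
tool_rot: [-3.14, 0.002, 1.455]
wrist_force: [-1.5, -5.8, -6.7]
grip_width: 0.273
finger_force: 28.3
```

To row units: 0.0005 m is 0.008, 0.0002 m is 0.0032.

```bash
for k in 1; do echo '[{"x":0.008, "z":0.0032, "finger_gap":0.1}, {"x":0.008, "finger_gap":0.1}]' > mv.in && python3 -m crank mv.in 25; done
echo '[{"x":0.008, "finger_gap":0.1}, {"x":0.008, "finger_gap":0.1}]' > mv.in && python3 -m crank mv.in 25
echo '[{"x":0.008, "finger_gap":0.1}, {"x":0.008, "finger_gap":0.1}]' > mv.in && python3 -m crank mv.in 25
```

```text
t: 5.65
ee_pos: [0.517, -0.0539, 0.1294]
tool_rot: [-3.14, 0.002, 1.455]
wrist_force: [-2.0, -6.7, -4.0]
grip_width: 0.278
finger_force: 28.5
t: 5.9
ee_pos: [0.5171, -0.0534, 0.1294]
tool_rot: [-3.14, 0.003, 1.454]
wrist_force: [-2.2, -7.5, -3.7]
grip_width: 0.276
finger_force: 28.4
t: 6.15
ee_pos: [0.5171, -0.0529, 0.1294]
tool_rot: [-3.14, 0.003, 1.454]
wrist_force: [-1.9, -9.1, -5.3]
grip_width: 0.275
finger_force: 28.3
```

To row units: 0.0005 m is 0.008.

```bash
echo '[{"x":0.008, "finger_gap":0.1}, {"x":0.008, "finger_gap":0.1}]' > mv.in && python3 -m crank mv.in 25
echo '[{"x":0.008, "finger_gap":0.1}, {"x":0.008, "finger_gap":0.1}]' > mv.in && python3 -m crank mv.in 25
python3 - <<'E'
from rig import ctrl,cams
import cv2
cv2.imwrite('pics/w1.png',cams.snapshot('wrist'))
a=cams.snapshot('scene')[150:220,290:370];cv2.imwrite('pics/s1.png',cv2.resize(a,None,fx=7,fy=7,interpolation=cv2.INTER_CUBIC))
E
```

```text
t: 6.4
ee_pos: [0.5173, -0.052, 0.1294]
tool_rot: [-3.14, 0.003, 1.454]
wrist_force: [-1.4, -8.9, -3.1]
grip_width: 0.272
finger_force: 28.2
t: 6.65
ee_pos: [0.5175, -0.05, 0.1294]
tool_rot: [-3.14, 0.002, 1.454]
wrist_force: [-1.6, -5.3, -3.6]
grip_width: 0.276
finger_force: 28.2
```

View pics/w1.png

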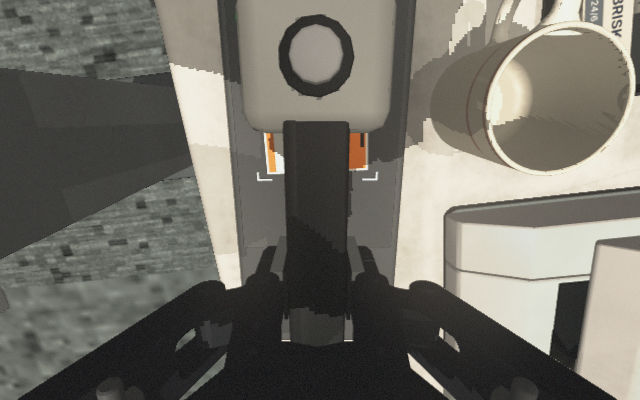

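The gripper holds the sleeve squarely. Its shutter is at (316,54), and the force has dropped, so the button is in behind the wall and the arm slides freely.

To row units: 0.0025 m is 0.04, 0.002 m is 0.032.

```bash
echo '[{"x":0.032, "finger_gap":0.1}, {"x":0.04, "finger_gap":0.1}, {"x":0.04, "finger_gap":0.1}]' > mv.in && python3 -m crank mv.in 25
echo '[{"x":0.04, "finger_gap":0.1}, {"x":0.04, "finger_gap":0.1}, {"x":0.032, "finger_gap":0.1}]' > mv.in && python3 -m crank mv.in 25
echo '[{"x":0.024, "finger_gap":0.1}, {"x":0.016, "finger_gap":0.1}]' > mv.in && python3 -m crank mv.in 25
```

```text
t: 7.12
ee_pos: [0.5183, -0.0429, 0.1294]
tool_rot: [-3.14, 0.002, 1.455]
wrist_force: [-2.0, -6.2, -3.3]
grip_width: 0.276
finger_force: 28.3
t: 7.5
ee_pos: [0.5191, -0.0359, 0.1294]
tool_rot: [-3.14, 0.002, 1.455]
wrist_force: [-2.2, -6.2, -3.0]
grip_width: 0.276
finger_force: 28.3
t: 7.75
ee_pos: [0.5194, -0.0333, 0.1294]
tool_rot: [-3.14, 0.002, 1.455]
wrist_force: [-3.0, -4.9, -3.7]
grip_width: 0.272
finger_force: 28.3
```

To row units: 0.001 m is 0.016.

```bash
echo '[{"x":0.016, "finger_gap":0.1}, {"x":0.016, "finger_gap":0.1}, {"x":0.016, "finger_gap":0.1}, {"x":0.016, "finger_gap":0.1}, {"x":0.016, "finger_gap":0.1}]' > mv.in && python3 -m crank mv.in 25
echo '[{"x":0.016, "finger_gap":0.1}, {"x":0.016, "finger_gap":0.1}]' > mv.in && python3 -m crank mv.in 25
echo '[{"x":0.016, "finger_gap":0.1}, {"x":0.016, "finger_gap":0.1}]' > mv.in && python3 -m crank mv.in 25
```

```text
t: 8.38
ee_pos: [0.5199, -0.0283, 0.1294]
tool_rot: [-3.14, 0.002, 1.455]
wrist_force: [-1.9, -5.0, -2.4]
grip_width: 0.275
finger_force: 28.2
t: 8.62
ee_pos: [0.5202, -0.0264, 0.1294]
tool_rot: [-3.14, 0.002, 1.455]
wrist_force: [-3.2, -6.3, -3.3]
grip_width: 0.274
finger_force: 28.3
t: 8.88
ee_pos: [0.5204, -0.0244, 0.1293]
tool_rot: [-3.14, 0.002, 1.455]
wrist_force: [-3.4, -5.3, -3.1]
grip_width: 0.276
finger_force: 28.3
```

To row units: 0.001 m is 0.016.

```bash
cat > ok.py <<'E'
import sys
from rig import ctrl
s=ctrl.read_state();print(s['ee_pos'],s['wrist_force'],s['t'])
sys.exit(s['wrist_force'][1]<-7.6)
E
echo '[{"x":0.016, "finger_gap":0.1}]' > mv.in && python3 -m crank mv.in 25 >/dev/null && python3 ok.py && echo '[{"x":0.016, "finger_gap":0.1}]' > mv.in && python3 -m crank mv.in 25 >/dev/null && python3 ok.py && echo '[{"x":0.016, "finger_gap":0.1}]' > mv.in && python3 -m crank mv.in 25 >/dev/null && python3 ok.py && echo '[{"x":0.016, "finger_gap":0.1}]' > mv.in && python3 -m crank mv.in 25 >/dev/null && python3 ok.py && echo '[{"x":0.016, "finger_gap":0.1}]' > mv.in && python3 -m crank mv.in 25 >/dev/null && python3 ok.py && echo '[{"x":0.016, "finger_gap":0.1}]' > mv.in && python3 -m crank mv.in 25 >/dev/null && python3 ok.py
```

```text
[ 0.52048546 -0.02337778  0.12935131] [-1.94429075 -4.47446104 -2.60242086] 9.0False
```

To row units: 0.001 m is 0.016.

```bash
sed -i 's/sys.exit(\(.*\))$/sys.exit(int(\1))/' ok.py
echo '[{"x":0.016, "finger_gap":0.1}]' > mv.in && python3 -m crank mv.in 25 >/dev/null && python3 ok.py && echo '[{"x":0.016, "finger_gap":0.1}]' > mv.in && python3 -m crank mv.in 25 >/dev/null && python3 ok.py && echo '[{"x":0.016, "finger_gap":0.1}]' > mv.in && python3 -m crank mv.in 25 >/dev/null && python3 ok.py && echo '[{"x":0.016, "finger_gap":0.1}]' > mv.in && python3 -m crank mv.in 25 >/dev/null && python3 ok.py && echo '[{"x":0.016, "finger_gap":0.1}]' > mv.in && python3 -m crank mv.in 25 >/dev/null && python3 ok.py && echo '[{"x":0.016, "finger_gap":0.1}]' > mv.in && python3 -m crank mv.in 25 >/dev/null && python3 ok.py
```

```text
[ 0.52059779 -0.02238321  0.12936094] [-3.55955515 -4.67548515 -2.85680738] 9.125
[ 0.52072106 -0.02136787  0.1293651 ] [-2.31647722 -5.20865549 -2.82413397] 9.25
[ 0.52085005 -0.02041064  0.129358  ] [-3.10947088 -4.24866583 -3.01900978] 9.375
[ 0.52097162 -0.0193812   0.12936322] [-2.26680014 -4.88926426 -3.2631214 ] 9.5
[ 0.52106848 -0.01823821  0.129336  ] [-2.73240712 -4.73133959 -4.16914913] 9.625
[ 0.52122528 -0.01695746  0.12934076] [-3.25068868 -3.65801493 -2.930316  ] 9.75
```

To row units: 0.001 m is 0.016.

```bash
echo '[{"x":0.016, "finger_gap":0.1}]' > mv.in && python3 -m crank mv.in 25 >/dev/null && python3 ok.py && echo '[{"x":0.016, "finger_gap":0.1}]' > mv.in && python3 -m crank mv.in 25 >/dev/null && python3 ok.py && echo '[{"x":0.016, "finger_gap":0.1}]' > mv.in && python3 -m crank mv.in 25 >/dev/null && python3 ok.py && echo '[{"x":0.016, "finger_gap":0.1}]' > mv.in && python3 -m crank mv.in 25 >/dev/null && python3 ok.py
```

```text
[ 0.52147931 -0.01501828  0.12937064] [-4.11299327 -1.32280745 -3.0865933 ] 9.875
[ 0.52160334 -0.01386022  0.12933773] [-4.35442207 -3.58755078 -2.49749233] 10.0
[ 0.52171629 -0.01306101  0.12936153] [-5.28018607 -3.64459612 -1.37900032] 10.125
[ 0.52180131 -0.01211121  0.1293403 ] [-5.57796164 -4.64895254 -1.88969406] 10.25
```

```bash
python3 - <<'E'
from rig import ctrl,cams
import cv2,numpy as np
t=cams.snapshot('top')[200:270,240:330];a=cams.snapshot('scene')[150:220,280:370]
cv2.imwrite('pics/s2.png',np.hstack([cv2.resize(i,(400,311),interpolation=cv2.INTER_CUBIC) for i in(t,a)]))
s=ctrl.read_state();print(s['wrist_force'],s['ee_pos'])
E
```

```text
[-4.90684327 -3.26808492 -3.02397828] [ 0.52177965 -0.0120785   0.12933496]
```

View pics/s2.png

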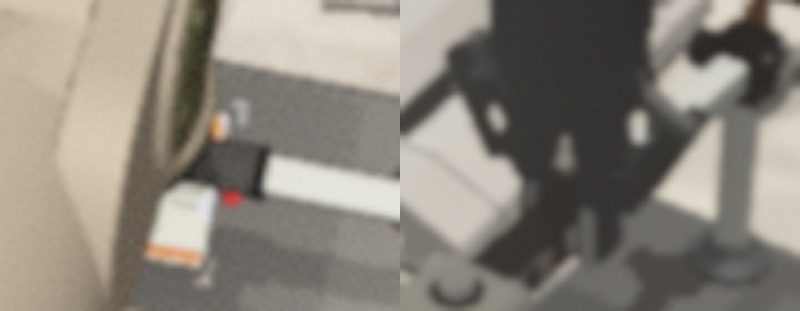

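The top view shows the red button standing out at crop (232,198), about 16 mm from the sleeve's end. It is through the −y side hole, so I compare it with the start picture.

```bash
python3 - <<'E'
from rig import ctrl,cams
from h import *
t=cams.snapshot('top');cv2.imwrite('pics/top2.png',t)
for im in(cv2.imread('pics/top0.png'),t):
    f=im.astype(float);w=np.clip(f[...,2]-f[...,1:2].max(2)-30,0,None)*(f[...,1]<f[...,0]+30);w[:225]=0;w[255:]=0;w[:,:283]=0;w[:,302:]=0
    ys,xs=np.nonzero(w>20);print(len(xs),(xs*w[ys,xs]).sum()/w[ys,xs].sum(),(ys*w[ys,xs]).sum()/w[ys,xs].sum(),ys.max())
E
```

```text
14 291.5520833333333 244.0625 246
14 291.59905100830366 244.08422301304864 246
```

To row units: -0.0005 m is -0.008.

```bash
echo '[{"x":-0.008, "finger_gap":0.35}, {"finger_gap":0.45}, {"finger_gap":0.6}, {"finger_gap":0.7}, {"finger_gap":0.7}]' > mv.in && python3 -m crank mv.in 25
echo '[{"z":-0.48, "finger_gap":0.7}, {"z":-0.64, "finger_gap":0.7}, {"z":-0.64, "finger_gap":0.3}, {"finger_gap":0}, {"finger_gap":0}]' > mv.in && python3 -m crank mv.in 25
python3 - <<'E'
from rig import ctrl,cams
from h import *
s=ctrl.read_state();print(s['t'],s['ee_pos'],s['tool_rot'],s['grip_width'])
c=cams.calibration('wrist');im=cams.snapshot('wrist');cv2.imwrite('pics/w3.png',im)
np.savez('wrist.npz',mtx=c['mtx'],view=c['view'])
E
```

```text
t: 11.02
ee_pos: [0.5225, -0.0123, 0.1297]
tool_rot: [3.141, -0.0, 1.456]
wrist_force: [-0.4, 0.0, 0.3]
grip_width: 0.703
finger_force: 0.0
t: 11.65
ee_pos: [0.5221, -0.0122, 0.239]
tool_rot: [-3.141, -0.0, 1.456]
wrist_force: [0.1, 0.1, -0.8]
grip_width: 0.058
finger_force: 0.0
11.65 [ 0.52214795 -0.01224893  0.23900124] [-3.14100594e+00 -3.13732829e-05  1.45643983e+00] 0.05782864763718339
```

View pics/w3.png

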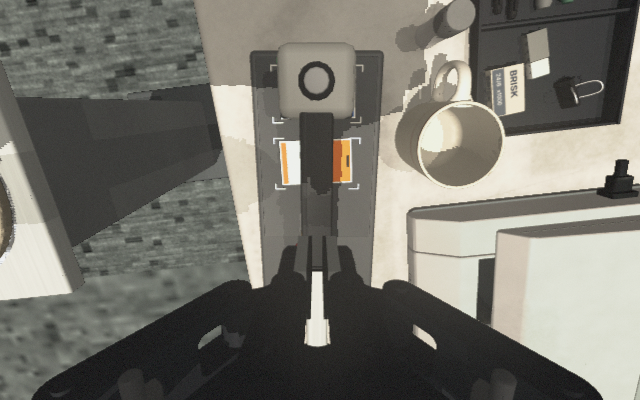

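The shutter is now at (316,81), with the head covering the blue badge.

```bash
python3 - <<'E'
from rig import ctrl
from h import *
s=ctrl.read_state();p=onz('wrist',(316.5,81),.1705);print(p,s['ee_pos'])
t=p.copy();t[2]=.185;print(rel(s,t,s['tool_rot'][2]))
E
```

```text
[0.53200671 0.0735254  0.1705    ] [ 0.52182207 -0.01221444  0.2384645 ]
(array([0.08636195, 0.00043152, 0.05343153]), array([-1.72774747e-03,  3.74110407e-04, -3.23184239e-07]))
```

To row units: 0.043 m is 0.688, 0.03 m is 0.48.

```bash
echo '[{"x":0.688, "y":0.0032, "finger_gap":0}, {"x":0.688, "y":0.0032, "finger_gap":0}, {"z":0.48, "finger_gap":0}, {"z":0.368, "finger_gap":0}, {"finger_gap":0}]' > mv.in && python3 -m crank mv.in 25
echo '[{"z":0.08, "finger_gap":0}, {"z":0.08, "finger_gap":0}, {"finger_gap":0}]' > mv.in && python3 -m crank mv.in 25
```

```text
t: 12.32
ee_pos: [0.5307, 0.0728, 0.1838]
tool_rot: [-3.136, 0.003, 1.456]
wrist_force: [-0.2, -0.4, -0.5]
grip_width: 0.001
finger_force: 0.0
t: 12.7
ee_pos: [0.5326, 0.073, 0.1766]
tool_rot: [-3.142, -0.0, 1.456]
wrist_force: [0.5, -1.0, 0.2]
grip_width: -0.002
finger_force: 0.0
```

```bash
cat > ok2.py <<'E'
import sys
from rig import ctrl
s=ctrl.read_state();print(s['ee_pos'][2],s['wrist_force'][2],s['t'])
sys.exit(int(s['wrist_force'][2]>3.2))
E
echo '[{"z":0.032, "finger_gap":0}, {"z":0.032, "finger_gap":0}]' > mv.in && python3 -m crank mv.in 25 >/dev/null; python3 ok2.py && echo '[{"z":0.016, "finger_gap":0}, {"finger_gap":0}]' > mv.in && python3 -m crank mv.in 25 >/dev/null && python3 ok2.py && echo '[{"z":0.016, "finger_gap":0}, {"finger_gap":0}]' > mv.in && python3 -m crank mv.in 25 >/dev/null && python3 ok2.py && echo '[{"z":0.016, "finger_gap":0}, {"finger_gap":0}]' > mv.in && python3 -m crank mv.in 25 >/dev/null && python3 ok2.py && echo '[{"z":0.016, "finger_gap":0}, {"finger_gap":0}]' > mv.in && python3 -m crank mv.in 25 >/dev/null && python3 ok2.py && echo '[{"z":0.016, "finger_gap":0}, {"finger_gap":0}]' > mv.in && python3 -m crank mv.in 25 >/dev/null && python3 ok2.py
```

```text
0.17267924048327163 -0.239993609136552 12.95
0.17150774934051108 -0.3936321528579901 13.2
0.17067125250538723 1.0338961571418965 13.45
0.1696580465063239 2.2496909072790916 13.7
0.1686322219742047 2.733278284813687 13.95
0.16762327079428357 3.353325105274129 14.2
```

To row units: 0.0006 m is 0.0096.

```bash
echo '[{"z":0.0096, "finger_gap":0}, {"finger_gap":0}]' > mv.in && python3 -m crank mv.in 25; echo '[{"z":0.0096, "finger_gap":0}, {"finger_gap":0}]' > mv.in && python3 -m crank mv.in 25
```

```text
t: 14.45
ee_pos: [0.5327, 0.073, 0.167]
tool_rot: [3.141, -0.0, 1.456]
wrist_force: [-0.5, 0.8, 3.4]
grip_width: 0.002
finger_force: 1.9
t: 14.7
ee_pos: [0.5327, 0.0731, 0.1666]
tool_rot: [3.141, -0.0, 1.456]
wrist_force: [-0.7, -0.4, 4.5]
grip_width: 0.0
finger_force: 2.5
```

To row units: 0.0004 m is 0.0064.

```bash
echo '[{"z":0.0064, "finger_gap":0}, {"finger_gap":0}]' > mv.in && python3 -m crank mv.in 25
echo '[{"z":-0.08, "finger_gap":0}, {"z":-0.32, "finger_gap":0}, {"z":-0.8, "finger_gap":0}, {"z":-0.48, "finger_gap":0}]' > mv.in && python3 -m crank mv.in 25
echo '[{"x":-0.96, "finger_gap":0}, {"x":-0.96, "finger_gap":0}, {"x":-0.96, "finger_gap":0}, {"finger_gap":0}, {"finger_gap":0}]' > mv.in && python3 -m crank mv.in 25
python3 - <<'E'
from rig import cams
from h import *
c=cams.calibration('wrist');im=cams.snapshot('wrist');cv2.imwrite('pics/w4.png',im)
E
```

```text
t: 14.95
ee_pos: [0.5327, 0.0731, 0.1665]
tool_rot: [3.141, -0.0, 1.456]
wrist_force: [-1.7, -0.5, 7.6]
grip_width: -0.002
finger_force: 3.9
t: 15.45
ee_pos: [0.5328, 0.0729, 0.2728]
tool_rot: [3.141, -0.0, 1.456]
wrist_force: [0.5, 0.3, -0.6]
grip_width: 0.001
finger_force: 0.0
t: 16.08
ee_pos: [0.5119, -0.1053, 0.2706]
tool_rot: [-3.141, -0.0, 1.456]
wrist_force: [1.0, 0.6, 0.7]
grip_width: -0.002
finger_force: 0.0
```

View pics/w4.png

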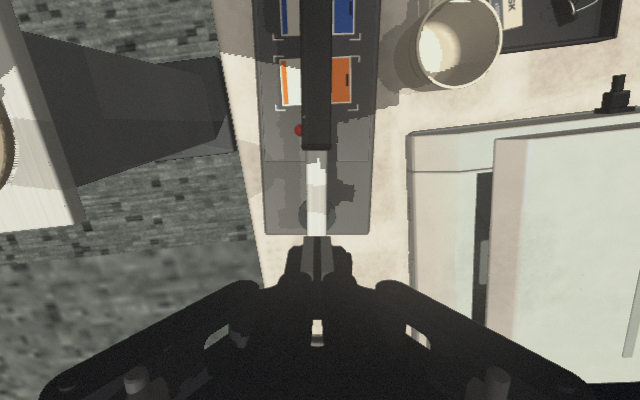

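The button is out at (299,130), near the end of the sleeve. The shutter bottomed at 7.6 N, the arm is clear, and the robot touches nothing.

```bash
python3 -c "from rig import ctrl;print(ctrl.close_job())"
```

```text
the job is handed in; nothing more can be done
None
```

The job is handed in: the arm is locked with the red button out and the lens about 5 mm from the blue badge's centre, the shutter was pressed fully down (peak about 8 N at the wrist) and released, and the robot is clear; no verdict was returned.

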